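# Unlock the tube-rack hold-down bar and push it down

### The job

The rack of blood tubes needs securing: its hold-down bar is propped up by a ratchet. With the fingertips, press the pawl's thumb tab down until the pawl is well clear of the ratchet teeth (it stays where you leave it), and only then push the bar smoothly down until it lies fully down over the tube caps, then let go. Do not lean on the bar while the pawl still holds it, do not lift, squeeze or slam the bar, and leave the tubes and everything else on the bench alone.

Things in the scene. Friction and masses are not known exactly. Their poses are not given: they have to be found in the camera images.
- cradle: White rack cradle fixed to the bench: a base 120 (x) x 370 (y) x 30 (z) mm. Origin at the centre of its underside, on the bench; z up. Along its +y half stands a yellow rack (62 mm wide, y = 35 to 170) with 2 x 6 purple-capped tubes, cap tops 118 mm up. An upright aluminium post plate, 10 mm thick in x (x = -26 to -16), spans y = -96.5 to -11.5 up to z = 151; the ratchet wheel and the pawl turn on pins in its +x side. Both pins run along the cradle's x axis.
- rack: The yellow tube rack with its twelve capped tubes, fixed in the cradle. Same origin and axes as the cradle.
- bar_hinge (a point): The bar's hinge pin: fixed in the cradle at (0, -30, 135) mm. Axes as the cradle's.
- bar_push (a point): Where to push the bar down: centre of the top face of the black pad at its free end (pad 50 mm in x, 55 mm along the bar). It is 170 mm along the bar from the hinge pin and 13 mm above the bar's centre line. Its y axis points along the bar away from the hinge, z out of the top face; it turns with the bar. When the bar is fully down this point is at (0, 140, 148) mm in the cradle.
- bar (a joint): Angle of the hold-down bar above level, rad. 0 = fully down on its stop, a flat plate 60 mm wide under the bar lying just over the tube caps; it starts near 0.63 to 0.72, raised towards the cradle's +y end. Stiff hinge (about 0.7 N m friction): it stays wherever it is left, and 2 to 4 N of downward push at the pad moves it once the pawl is free. A dark steel toothed ratchet wheel (58 mm radius) at the hinge turns with it; the engaged pawl stops the bar at about 0.61.
- pawl_hinge (a point): The pawl's pin: fixed in the cradle at (0, -82, 87) mm. Axes as the cradle's.
- pawl_tab (a point): Where to press the pawl: centre of the top face of its black thumb tab (36 x 36 mm, 6 mm thick), 88 mm from the pawl's pin towards the cradle's -y end and 7 mm above the pin when engaged. Moves down, and slightly inwards, as it is pressed. y axis points along the tab towards the pin.
- pawl (a joint): Angle of the steel pawl, rad: 0 = engaged, nose in the teeth; grows as the tab is pressed down; the nose is out of the teeth from about 0.16 and counts as well clear above 0.22; stop at 0.45 (tab about 37 mm lower). No return spring: it stays where it is left, moved by about 1.5 N at the tab.
- jar: Small clear specimen jar with a lid, 48 mm across, 65 mm high, standing beside the cradle. Leave alone. Origin under its centre.
- vial: Small amber bottle, 28 mm across, 55 mm high, beside the cradle. Leave alone. Origin under its centre.
- pen: Marker pen lying on the bench beside the cradle, 120 mm long, 11 mm thick. Leave alone. Origin under its centre, long axis y.
- label_roll: Paper label roll lying flat beside the cradle, 56 mm across, 25 mm high. Leave alone. Origin under its centre.
- reagent: White plastic bottle, 64 mm across, 150 mm high, to the left. Leave alone. Origin under its centre.
- beaker: Glass beaker, 70 mm across, 90 mm high, to the right. Leave alone. Origin under its centre.
- wipes: White can of wipes, 80 mm across, 130 mm high, to the right. Leave alone. Origin under its centre.

How it is judged:
By the outcome, as a careful person would: the job done as asked, in the order asked, and still so for the second after the job is handed in, with the robot touching nothing.
It also fails if it takes over 42 s, if anything falls off the work surface, if the arm or the gripper's body presses on something with over 40 N, if the wrist force passes 120 N, or if a joint passes its speed limit or range.

### The arm

A 6-joint arm with a two-finger parallel gripper is mounted at the origin on the work surface. World frame = base frame: x ahead of the robot, y to its left, z up, the work surface at z = 0. Lengths are in mm, angles in rad, forces in N, time in s.
With the tool pointing down it reaches from about 325 to 850 mm from the base axis. Payload 15.5 kg.
Tool frame: the origin (TCP) lies between the finger pads; the fingertips stand 11 mm ahead of it and the grasp point (between the pads) lies 8 mm behind it; z points along the fingers, y is the line along which they close (so a half turn about z gives the same grasp; the last joint's range is limited). The gripper opens to 91 mm and grips with 3 to 60 N. Pads are 32 mm wide; open, the fingers measure 118 mm over their backs; the gripper's body (76 mm by 178 mm) begins 60 mm behind the grasp point.
Start: joints at [1.058, 0.494, 1.345, -0, 1.302, -0.096], TCP at [253.59, 571.243, 224.915] pointing down, gripper open.
Joint ranges: [-2.91, 2.91], [-0.82, 2.16], [0.22, 2.67], [-1.22, 4.37], [0.12, 2.79], [-3.08, 3.08]. Speed limits (rad/s): [1.89, 1.89, 2.57, 3.01, 3.01, 3.01].

### API

Orientations are given as a 3x3 rotation matrix whose columns are the frame's x, y, z axes.
In Python, from plant import manip, vision, finder gives the robot as it stands.
- The arm moves only by the tool step_arm, never from a script. Its argument "plan" is a list that holds one entry, the list of rows, each a list of 7 numbers: the shift along the tool's x, y, z in m, then the turn, a rotation vector about the tool's x, y, z in degrees, then the finger opening in m, from 0 to 0.0912. A call has 1 to 20 rows; each row is the pose to reach, as a shift and turn from the pose commanded when the call began, along the tool's axes at that moment; what a row does not reach only later rows make up. A row lasts 1/12 s, in which the tool goes at most 41.7 mm and 7.16 degrees, less where a joint would pass 70% of its speed; a pose out of reach is approached as far as the arm can. A call with a gripper value outside its range is refused whole. The fingers move at their own pace and stop on an object; the grip force is fixed at half the most. Time passes only in rows, so rows that repeat a pose let the fingers close. It gives the time, the measured TCP pose, the force, the opening and the grip force at its end, in the units of the state.
- manip.read_state(): the state, without advancing time (a new reading comes with each control period).
- vision.read_camera(name): name is "scene" or "side" or "wrist"; returns the picture (480x640x3 uint8, red, green, blue); there is no depth.
- vision.get_calibration(name): a dict with "fx", "fy", "cx", "cy" (pixels), "dist" ([k1, k2, p1, p2, k3] as OpenCV has them; the pictures are not rectified), "rvec" (rotation vector, rad) and "tvec" (3), from world to camera coordinates, as OpenCV has them. Camera axes: x right, y down, z forward; pixel columns grow to the right and rows downward; lengths in mm; the calibration is good to about 2 mm. A picture is of the moment at which its call begins: read the wrist's pose just before it. get_calibration takes no time and is no camera call; for the wrist camera it gives the pose at the moment of the call.
- manip.sign_off(): hands the job in; it is judged then, once.
Trained networks look in the newest picture that a camera, given by its name, has taken for a name from the list of things; names that differ only in an ending like _2 or _b are one class to them, and where a whole thing is asked for, a point or a joint stands for the part that bears it (a point fixed in the world has none). Each returns a list of dicts, best first, with "p" (0 to 1); they miss things now and then, are a little off and sometimes report something else, mostly with a low value. They report only what shows in the picture. A call takes as long as a camera call.
- finder.silhouettes(query, camera): "mask" (480x640 bool, what is visible of it).
- finder.pinpoint(query, camera): "centre" ([x, y, z] in mm, in world coordinates, good to about 4 mm: a listed point, or the origin of a listed thing).
The state is a dict: "time": time; "joint_pos": joint angles; "joint_velocities": joint speeds; "effort": joint torques, N m; "tool_pos": TCP position; "tool_rot": TCP orientation; "wrist_force": force on the tool from outside, world axes, zero at the start; "torque": the same for the moment, N m; "grip_width": finger opening in mm; "grasp_force": force on a finger pad.
Only numpy, scipy, OpenCV 4.12 (cv2) and the standard library are available. Lean on these libraries where they do the work, as an engineer would, in place of code of your own. Each camera call takes 0.05 s, during which the arm holds its last target. There are 200 camera calls.

## Working session

There is one attempt and no reset: what is moved stays moved. The work goes in short steps, Python scripts to look and compute and a tool call to move; the robot and the scene stay as the last step left them, time stands still between calls to the robot, and variables do not carry over. Pictures are saved under pics/ and viewed, at most 10 in all, crops included, and the job is handed in when it is done.

Besides the shell and the picture viewer there is one more tool, called by a JSON object that holds its "api" and its "payload". step_arm: Moves the arm, as the interface text tells. Its arguments: {"type":"object","properties":{"plan":{"type":"array"}},"required":["plan"]}

```bash
mkdir -p pics; cat > h.py <<'E'
from plant import manip, vision, finder
import numpy as np, cv2
np.set_printoptions(precision=3,suppress=True)
def snap(n,f):
    im=vision.read_camera(n); cv2.imwrite('pics/'+f,im[:,:,::-1]); return im
def proj(n,P):
    c=vision.get_calibration(n); K=np.array([[c['fx'],0,c['cx']],[0,c['fy'],c['cy']],[0,0,1]])
    return cv2.projectPoints(np.float64(P).reshape(-1,3),np.array(c['rvec']),np.array(c['tvec']),K,np.array(c['dist']))[0].reshape(-1,2)
E
python3 - <<'E'
from h import *
ims=[snap(n,n+'1.png') for n in('scene','side')]
cv2.imwrite('pics/both.png',cv2.resize(np.hstack(ims),(800,300))[:,:,::-1])
for n in('scene','side'):
    for q in('cradle','rack','bar_hinge','bar_push','pawl_hinge','pawl_tab','jar','vial','wipes','reagent','beaker'):
        print(n,q,[(np.round(d['centre'],1),round(d['p'],2)) for d in finder.pinpoint(q,n)[:2]])
s=manip.read_state();print(s['time'],s['tool_pos'],s['tool_rot'],s['grip_width'])
E
```

```text
scene cradle [(array([566. , -58.2,   0. ]), 0.8), (array([ 429.9, -392.1,   -2. ]), 0.48)]
scene rack [(array([566.1, -59.1,   1.4]), 0.93)]
scene bar_hinge [(array([562.3, -85. , 133. ]), 0.69)]
scene bar_push [(array([573.4,  35.2, 247.5]), 0.65)]
scene pawl_hinge [(array([ 559.5, -141.2,   87.5]), 0.92)]
scene pawl_tab [(array([ 552.3, -228.7,   91.3]), 0.76)]
scene jar [(array([447.7,  62.5,   0.3]), 0.75), (array([ 553.4, -229.8,   91. ]), 0.28)]
scene vial []
scene wipes [(array([ 428.6, -392. ,   -1.3]), 0.73), (array([ 641.7, -402.6,    4.6]), 0.66)]
scene reagent [(array([543.3, 408.7,   0.1]), 0.95)]
scene beaker [(array([ 428.4, -391.4,   -0.6]), 0.94), (array([541.1, 408.6,  -0.1]), 0.7)]
side cradle [(array([570. , -61.4,   1.5]), 0.6)]
side rack [(array([ 426.1, -394.3,   -1.3]), 0.62), (array([ 667.4, -137.3,   -0.4]), 0.59)]
side bar_hinge [(array([547.2, 407. ,  -0.4]), 0.61)]
side bar_push [(array([571.7,  37.4, 247.1]), 0.69)]
side pawl_hinge [(array([ 562.9, -137.7,   84. ]), 0.79)]
side pawl_tab [(array([ 552.7, -225.8,   96. ]), 0.98)]
side jar [(array([452.4,  61.4,   1. ]), 0.94)]
side vial [(array([452.2, -97.1,  -3.9]), 0.73)]
side wipes [(array([ 639.2, -403.6,   -1.2]), 0.76)]
side reagent [(array([544.2, 405.6,   3.3]), 0.86), (array([567.7, -59.4,   0.4]), 0.29)]
side beaker [(array([ 427.8, -394.6,    0.1]), 0.75)]
1.2 [253.597 571.237 224.929] [[-0.914  0.406  0.   ]
 [ 0.406  0.914 -0.   ]
 [-0.    -0.    -1.   ]] 91.46383555149748
```

View pics/scene1.png

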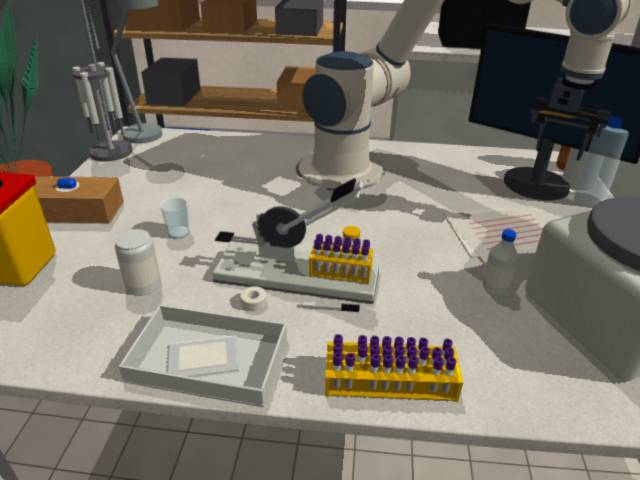

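View pics/side1.png

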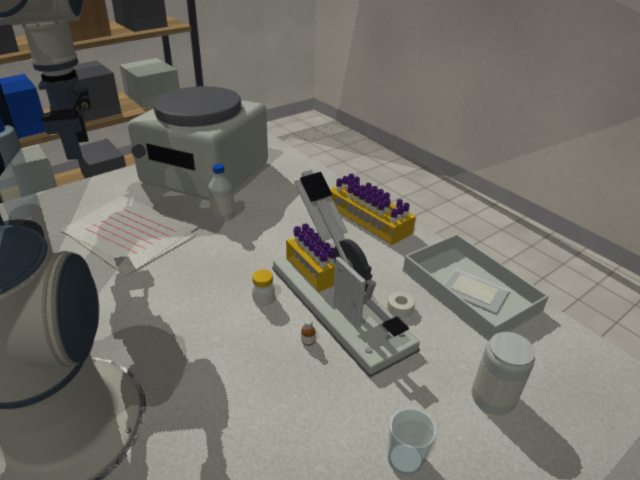

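The scene view shows the cradle near (295,275), the tab at (225,237) and the raised pad at (343,190). The side view shows the tab at (396,326) and the pad at (316,186). Next I'll fit the cradle pose and check it by triangulation.

```bash
cat >> h.py <<'E'
def ray(n,uv):
    c=vision.get_calibration(n); K=np.array([[c['fx'],0,c['cx']],[0,c['fy'],c['cy']],[0,0,1]])
    p=cv2.undistortPoints(np.float64(uv).reshape(1,1,2),K,np.array(c['dist'])).ravel()
    R=cv2.Rodrigues(np.array(c['rvec']))[0]; d=R.T@np.r_[p,1]
    return -R.T@np.array(c['tvec']).ravel(), d/np.linalg.norm(d)
def tri(a,b):
    A=0;y=0
    for o,d in(a,b):
        M=np.eye(3)-np.outer(d,d);A=A+M;y=y+M@o
    return np.linalg.solve(A,y)
O=np.array([567.5,-59.5,0]);YAW=-.076
def W(p,O=O,yaw=YAW):
    c,s=np.cos(yaw),np.sin(yaw);return np.array([[c,-s,0],[s,c,0],[0,0,1]])@np.array(p,float)+O
def push(t): return [0,-30+170*np.cos(t)-13*np.sin(t),135+170*np.sin(t)+13*np.cos(t)]
def rel(target,yaw_tool):  # yaw of tool y axis, deg, tool down
    s=manip.read_state();R=np.array(s['tool_rot']);print('t',s['time'],'pos',np.array(s['tool_pos']))
    a=np.radians(yaw_tool);y=np.array([np.cos(a),np.sin(a),0]);z=np.array([0,0,-1.]);Rt=np.c_[np.cross(y,z),y,z]
    return R.T@(np.array(target)-s['tool_pos'])/1000, np.degrees(cv2.Rodrigues(R.T@Rt)[0].ravel())
E
python3 - <<'E'
from h import *
from scipy.optimize import least_squares
for q,a,b in (('tab',(225,237),(396.5,326)),('pad',(343.5,190),(316,186))):
    print(q,'triangulated',tri(ray('scene',a),ray('side',b)))
obs=[('o',(568,-60,0)),('ph',(561.2,-139.5,86)),('tab',(552.5,-227.2,94)),('push',(572.5,36.3,247.3)),('bh',(562.3,-85,133))]
def f(v):
    o=np.array([v[0],v[1],0]);L=dict(o=[0,0,0],ph=[0,-82,87],tab=[0,-170,94],push=push(v[3]),bh=[0,-30,135])
    return np.concatenate([W(L[k],o,v[2])-p for k,p in obs])
r=least_squares(f,[567,-59,-.07,.65]);print(r.x,r.fun.reshape(-1,3))
print(rel([553,-228,320],np.degrees(r.x[2])))
E
```

```text
tab triangulated [ 554.143 -224.921   87.782]
pad triangulated [575.785  44.666 244.216]
[566.11  -58.119  -0.076   0.657] [[-1.89   1.881  0.   ]
 [-1.307 -0.383  1.   ]
 [ 0.721 -0.43   0.   ]
 [ 0.939  1.965  1.83 ]
 [ 1.536 -3.033  2.   ]]
t 1.2 pos [253.597 571.237 224.929]
(array([-0.598, -0.609, -0.095]), array([ 0.   ,  0.001, 70.412]))
```

{"api": "step_arm", "payload": {"plan": [[[0,0,-0.05,0,0,0,0],[0,0,-0.095,0,0,0,0],[0,0,-0.095,0,0,0,0],[-0.598,-0.609,-0.095,0,0,70.4,0],[-0.598,-0.609,-0.095,0,0,70.4,0],[-0.598,-0.609,-0.095,0,0,70.4,0],[-0.598,-0.609,-0.095,0,0,70.4,0],[-0.598,-0.609,-0.095,0,0,70.4,0],[-0.598,-0.609,-0.095,0,0,70.4,0],[-0.598,-0.609,-0.095,0,0,70.4,0],[-0.598,-0.609,-0.095,0,0,70.4,0],[-0.598,-0.609,-0.095,0,0,70.4,0],[-0.598,-0.609,-0.095,0,0,70.4,0],[-0.598,-0.609,-0.095,0,0,70.4,0],[-0.598,-0.609,-0.095,0,0,70.4,0],[-0.598,-0.609,-0.095,0,0,70.4,0],[-0.598,-0.609,-0.095,0,0,70.4,0],[-0.598,-0.609,-0.095,0,0,70.4,0],[-0.598,-0.609,-0.095,0,0,70.4,0],[-0.598,-0.609,-0.095,0,0,70.4,0]]]}}

```text
time: 2.87
tool_pos: [502.3, -94.3, 320.1]
tool_rot: [[0.076, 0.997, 0.0], [0.997, -0.076, -0.0], [-0.0, 0.0, -1.0]]
wrist_force: [1.1, 0.4, 0.3]
grip_width: 0.3
grasp_force: 0.0
```

```bash
python3 - <<'E'
from h import *
print(rel([553,-230,200],-4.35))
E
```

```text
t 2.8667 pos [502.336 -94.338 320.098]
(array([-0.131,  0.061,  0.12 ]), array([ 0.024,  0.002, -0.009]))
```

{"api": "step_arm", "payload": {"plan": [[[-0.131,0.061,0,0,0,0,0],[-0.131,0.061,0,0,0,0,0],[-0.131,0.061,0,0,0,0,0],[-0.131,0.061,0,0,0,0,0],[-0.131,0.061,0.12,0,0,0,0],[-0.131,0.061,0.12,0,0,0,0],[-0.131,0.061,0.12,0,0,0,0],[-0.131,0.061,0.12,0,0,0,0],[-0.131,0.061,0.12,0,0,0,0]]]}}

```text
time: 3.62
tool_pos: [552.4, -227.0, 199.4]
tool_rot: [[0.076, 0.997, -0.003], [0.997, -0.076, 0.002], [0.001, -0.003, -1.0]]
wrist_force: [0.3, 0.3, 0.6]
grip_width: 0.2
grasp_force: 0.0
```

```bash
python3 - <<'E'
from h import *
snap('wrist','w1.png');a=snap('scene','s2.png');snap('side','d2.png')
for n in('wrist','scene','side'):
    print(n,[(np.round(d['centre'],1),round(d['p'],2)) for d in finder.pinpoint('pawl_tab',n)[:2]])
    m=finder.silhouettes('pawl_tab',n)[:1]
    if m: print(m[0]['p'],np.argwhere(m[0]['mask']).mean(0)[::-1],m[0]['mask'].sum())
print('proj',proj('wrist',W([0,-170,94],np.array([566.1,-58.1,0]))))
print(rel([553,-230,120],-4.35))
E
```

```text
wrist [(array([ 553. , -231.8,   96.7]), 0.92)]
0.58 [324.268 198.959] 5004
scene [(array([ 553.9, -232.2,   93.4]), 0.91), (array([447.3,  62.5,   0.4]), 0.64)]
0.61 [241.473 236.779] 493
side [(array([ 552.9, -224.3,   89.7]), 0.82), (array([573.4, -60.4,   0.3]), 0.58)]
0.72 [383.459 311.479] 745
proj [[322.118 240.729]]
t 4.0667 pos [ 553.324 -227.402  200.768]
(array([-0.003, -0.   ,  0.081]), array([0.068, 0.029, 0.015]))
```

View pics/w1.png

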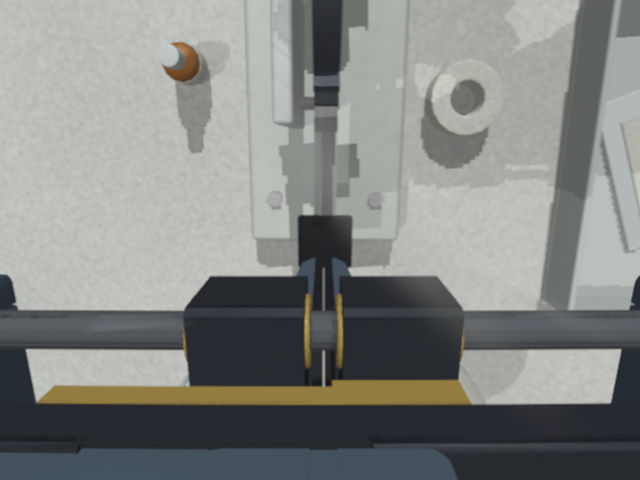

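The wrist view shows the tab at about x 299–352 px, with its centre near (325,242). The model projects to (322,241), so the pose is good to about 3 mm. I'll press about 10 mm outboard of centre, because the inner fingertip edge will carry the load.

{"api": "step_arm", "payload": {"plan": [[[-0.01,0,0.03,0,0,0,0],[-0.01,0,0.06,0,0,0,0],[-0.01,0,0.08,0,0,0,0],[-0.01,0,0.088,0,0,0,0],[-0.01,0,0.092,0,0,0,0],[-0.01,0,0.095,0,0,0,0],[-0.01,0,0.098,0,0,0,0],[-0.01,0,0.101,0,0,0,0],[-0.01,0,0.104,0,0,0,0],[-0.01,0,0.107,0,0,0,0],[-0.01,0,0.11,0,0,0,0],[-0.01,0,0.113,0,0,0,0],[-0.01,0,0.116,0,0,0,0],[-0.01,0,0.119,0,0,0,0],[-0.01,0,0.122,0,0,0,0],[-0.01,0,0.124,0,0,0,0],[-0.01,0,0.124,0,0,0,0]]]}}

```text
time: 5.48
tool_pos: [552.0, -237.1, 75.4]
tool_rot: [[0.076, 0.997, -0.001], [0.997, -0.076, 0.0], [0.0, -0.001, -1.0]]
wrist_force: [-0.2, -0.2, 0.9]
grip_width: 0.5
grasp_force: 0.1
```

Next, retreat upward, clear of the tab, and check the pawl.

{"api": "step_arm", "payload": {"plan": [[[0,0,-0.02,0,0,0,0],[0,0,-0.06,0,0,0,0],[0,0,-0.1,0,0,0,0],[0,0,-0.14,0,0,0,0],[0,0,-0.18,0,0,0,0],[0,0,-0.22,0,0,0,0],[0,0,-0.245,0,0,0,0],[0,0,-0.245,0,0,0,0],[0,0,-0.245,0,0,0,0]]]}}

```text
time: 6.23
tool_pos: [552.7, -237.5, 322.4]
tool_rot: [[0.076, 0.997, 0.003], [0.997, -0.076, -0.002], [-0.001, 0.003, -1.0]]
wrist_force: [-0.1, 0.9, -0.8]
grip_width: 0.1
grasp_force: 0.0
```

```bash
python3 - <<'E'
from h import *
a=snap('scene','s3.png');b=snap('side','d3.png')
for n in('scene','side'):
    for q in('pawl_tab','bar_push'):print(n,q,[(np.round(d['centre'],1),round(d['p'],2)) for d in finder.pinpoint(q,n)[:1]])
O=np.array([566.1,-58.1,0])
for th in(0,.16,.22,.35):
    P=W([0,-82-88*np.cos(th)+7*-np.sin(th),87+7*np.cos(th)-88*np.sin(th)],O);print(th,P,proj('scene',P),proj('side',P))
s=cv2.resize(a[190:290,190:323],(400,300),interpolation=2);d=cv2.resize(b[270:370,320:453],(400,300),interpolation=2)
cv2.imwrite('pics/c3.png',np.hstack([s,d])[:,:,::-1])
T=W(push(.66),O)-W([0,5,0],np.zeros(3)); print(T,rel([T[0],T[1],320],-4.35))
E
```

```text
scene pawl_tab [(array([ 555.6, -226.6,   59.8]), 0.56)]
scene bar_push [(array([572.2,  38.4, 249.9]), 0.65)]
side pawl_tab [(array([458.7, -99.2,  -4. ]), 0.73)]
side bar_push [(array([577.7,  40.2, 246.2]), 0.57)]
0 [ 553.192 -227.609   94.   ] [[223.214 234.631]] [[396.984 324.327]]
0.16 [ 553.193 -227.601   79.891] [[223.801 239.68 ]] [[396.059 329.863]]
0.22 [ 553.237 -227.018   74.627] [[224.258 241.575]] [[395.511 331.704]]
0.35 [ 553.415 -224.683   63.401] [[225.676 245.643]] [[393.969 335.212]]
t 6.5333 pos [ 551.913 -237.117  319.775]
[573.034  32.965 249.5  ] (array([ 0.271,  0.001, -0.   ]), array([-0.105, -0.046,  0.008]))
```

View pics/c3.png

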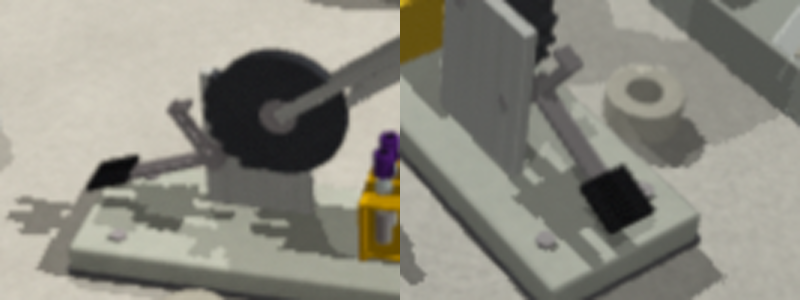

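The left crop shows the tab at about scene (228,247) and the nose well off the wheel, which matches a pawl angle of about 0.36. The pawl is clear, so I'll move over the pad.

{"api": "step_arm", "payload": {"plan": [[[0.266,0.001,0,0,0,0,0],[0.266,0.001,0,0,0,0,0],[0.266,0.001,0,0,0,0,0],[0.266,0.001,0,0,0,0,0],[0.266,0.001,0,0,0,0,0],[0.266,0.001,0,0,0,0,0],[0.266,0.001,0,0,0,0,0],[0.266,0.001,0,0,0,0,0],[0.266,0.001,0,0,0,0,0],[0.266,0.001,0,0,0,0,0]]]}}

```text
time: 7.37
tool_pos: [573.3, 27.3, 320.5]
tool_rot: [[0.076, 0.997, -0.001], [0.997, -0.076, -0.0], [-0.0, -0.001, -1.0]]
wrist_force: [-0.6, -0.8, -0.5]
grip_width: 0.1
grasp_force: 0.0
```

```bash
python3 - <<'E'
from h import *
O=np.array([566.1,-58.1,0])
snap('wrist','w4.png');
print([(np.round(d['centre'],1),round(d['p'],2)) for d in finder.pinpoint('bar_push','wrist')[:1]], proj('wrist',W(push(.66),O)))
for t in (.7,.66,.62,.58,.54,.5,.46,.42,.38,.34,.3,.26,.22,.18,.14,.11,.08,.06,.04,.02,.01,0):
    y=-30+178*np.cos(t)-13*np.sin(t)-16; z=135+178*np.sin(t)+13*np.cos(t)+11
    s,_=((rel if t==.7 else rel)(W([0,y,z],O),-4.35)) if t in(.7,) else (None,None)
    if t==.7: s0,y0,z0=s,y,z; print(s)
    print(t,np.round([s0[0]+(y-y0)/1000,s0[2]-(z-z0)/1000],4))
E
```

```text
[(array([574.6,  40.2, 244.9]), 0.65)] [[321.095 236.867]]
t 7.4667 pos [573.365  26.771 320.678]
[-0.003 -0.001  0.05 ]
0.7 [-0.003  0.05 ]
0.66 [0.002 0.055]
0.62 [0.006 0.061]
0.58 [0.011 0.066]
0.54 [0.015 0.072]
0.5 [0.019 0.078]
0.46 [0.023 0.084]
0.42 [0.026 0.09 ]
0.38 [0.029 0.097]
0.34 [0.032 0.103]
0.3 [0.035 0.11 ]
0.26 [0.037 0.116]
0.22 [0.04  0.123]
0.18 [0.042 0.13 ]
0.14 [0.043 0.137]
0.11 [0.044 0.142]
0.08 [0.045 0.147]
0.06 [0.046 0.151]
0.04 [0.046 0.155]
0.02 [0.046 0.158]
0.01 [0.047 0.16 ]
0 [0.047 0.162]
```

View pics/w4.png

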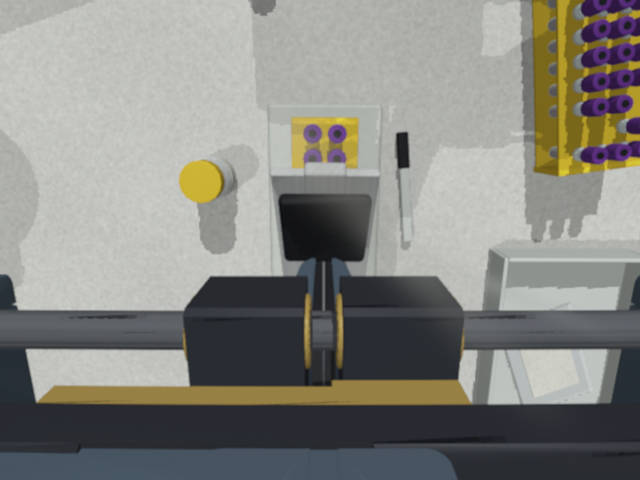

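The wrist view shows the pad at x 280–371 and y 195–262 px, centred under the tool line at (325,228). The model predicted (321,237), about 4 mm off, which is acceptable. I'll push down along the arc.

{"api": "step_arm", "payload": {"plan": [[[0.0,0,0.025,0,0,0,0],[0.0,0,0.042,0,0,0,0],[0.002,0,0.05,0,0,0,0],[0.004,0,0.055,0,0,0,0],[0.006,0,0.058,0,0,0,0],[0.007,0,0.061,0,0,0,0],[0.009,0,0.0635,0,0,0,0],[0.011,0,0.066,0,0,0,0],[0.013,0,0.069,0,0,0,0],[0.015,0,0.072,0,0,0,0],[0.017,0,0.075,0,0,0,0],[0.019,0,0.078,0,0,0,0],[0.021,0,0.081,0,0,0,0],[0.023,0,0.084,0,0,0,0],[0.0245,0,0.087,0,0,0,0],[0.026,0,0.09,0,0,0,0],[0.0275,0,0.0935,0,0,0,0],[0.029,0,0.097,0,0,0,0],[0.0305,0,0.1,0,0,0,0],[0.032,0,0.103,0,0,0,0]]]}}

```text
time: 9.13
tool_pos: [575.8, 59.9, 217.6]
tool_rot: [[0.076, 0.997, -0.0], [0.997, -0.076, -0.0], [-0.0, -0.0, -1.0]]
wrist_force: [0.5, -1.1, 3.3]
grip_width: 0.6
grasp_force: 1.5
```

{"api": "step_arm", "payload": {"plan": [[[0.0015,0,0.0035,0,0,0,0],[0.003,0,0.007,0,0,0,0],[0.004,0,0.01,0,0,0,0],[0.005,0,0.013,0,0,0,0],[0.0065,0,0.0165,0,0,0,0],[0.008,0,0.02,0,0,0,0],[0.009,0,0.0235,0,0,0,0],[0.01,0,0.027,0,0,0,0],[0.0105,0,0.0305,0,0,0,0],[0.011,0,0.034,0,0,0,0],[0.0115,0,0.0365,0,0,0,0],[0.012,0,0.039,0,0,0,0],[0.0125,0,0.0415,0,0,0,0],[0.013,0,0.044,0,0,0,0],[0.0135,0,0.046,0,0,0,0],[0.014,0,0.048,0,0,0,0],[0.014,0,0.05,0,0,0,0],[0.014,0,0.0515,0,0,0,0],[0.0145,0,0.053,0,0,0,0],[0.0145,0,0.054,0,0,0,0]]]}}

```text
time: 10.8
tool_pos: [576.9, 74.2, 163.7]
tool_rot: [[0.076, 0.997, -0.0], [0.997, -0.076, -0.0], [-0.0, -0.0, -1.0]]
wrist_force: [0.4, 1.8, 1.9]
grip_width: 0.5
grasp_force: 1.4
```

{"api": "step_arm", "payload": {"plan": [[[0,0,0.001,0,0,0,0],[0,0,0.002,0,0,0,0],[0,0,0.003,0,0,0,0],[0,0,0.0035,0,0,0,0],[0,0,0.0035,0,0,0,0]]]}}

```text
time: 11.22
tool_pos: [576.9, 74.3, 160.3]
tool_rot: [[0.076, 0.997, -0.0], [0.997, -0.076, -0.0], [-0.0, -0.0, -1.0]]
wrist_force: [0.6, 0.5, 0.8]
grip_width: 0.6
grasp_force: 0.4
```

Tip height is about 149.3 mm and the stop is expected at 148 mm. I'll continue in half-millimetre steps until the force rises.

{"api": "step_arm", "payload": {"plan": [[[0,0,0.0005,0,0,0,0],[0,0,0.001,0,0,0,0],[0,0,0.0013,0,0,0,0],[0,0,0.0013,0,0,0,0]]]}}

```text
time: 11.55
tool_pos: [576.9, 74.3, 159.2]
tool_rot: [[0.076, 0.997, -0.0], [0.997, -0.076, 0.0], [0.0, -0.0, -1.0]]
wrist_force: [-0.2, 2.3, 4.0]
grip_width: 0.4
grasp_force: 2.0
```

{"api": "step_arm", "payload": {"plan": [[[0,0,0.0003,0,0,0,0],[0,0,0.0006,0,0,0,0],[0,0,0.0006,0,0,0,0]]]}}

```text
time: 11.8
tool_pos: [576.9, 74.3, 159.0]
tool_rot: [[0.076, 0.997, 0.0], [0.997, -0.076, 0.0], [0.0, 0.0, -1.0]]
wrist_force: [-3.4, 2.6, 11.7]
grip_width: 0.1
grasp_force: 5.9
```

The force jumped to 12 N at tip height 148.0 mm, so the bar is on its stop. I'll retract and check.

{"api": "step_arm", "payload": {"plan": [[[0,0,-0.002,0,0,0,0],[0,0,-0.01,0,0,0,0],[0,0,-0.04,0,0,0,0],[0,0,-0.08,0,0,0,0],[0,0,-0.12,0,0,0,0],[0,0,-0.16,0,0,0,0],[0,0,-0.16,0,0,0,0],[0,0,-0.16,0,0,0,0]]]}}

```text
time: 12.47
tool_pos: [577.8, 74.1, 321.3]
tool_rot: [[0.076, 0.997, 0.005], [0.997, -0.076, -0.0], [0.0, 0.005, -1.0]]
wrist_force: [-0.6, 0.1, -0.9]
grip_width: 0.6
grasp_force: 0.0
```

```bash
python3 - <<'E'
from h import *
a=snap('scene','s5.png');b=snap('side','d5.png')
for n in('scene','side'):
    print(n,[(np.round(d['centre'],1),round(d['p'],2)) for d in finder.pinpoint('bar_push',n)[:1]])
s=cv2.resize(a[180:310,200:390],(400,274),interpolation=2);d=cv2.resize(b[200:330,250:440],(400,274),interpolation=2)
cv2.imwrite('pics/c5.png',np.hstack([s,d])[:,:,::-1]);print(manip.read_state()['wrist_force'],manip.read_state()['time'])
E
```

```text
scene [(array([576.8,  77.8, 149.8]), 0.71)]
side [(array([576.6,  80.5, 148. ]), 0.76)]
[0.241 0.051 0.441] 12.6667
```

View pics/c5.png

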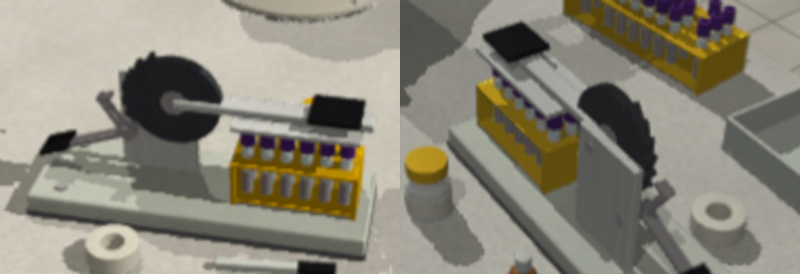

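The crops show the bar level over the caps, with the pad at about scene (360,233). The pawl is still clear and everything else is undisturbed.

```bash
python3 -c "
from plant import manip; print(manip.sign_off())"
```

```text
the job is handed in; nothing more can be done
None
```

The job is handed in: I pressed the pawl clear of the teeth first, then pushed the bar smoothly down onto its stop over the caps (about 12 N at the end) and backed the arm off, with nothing else on the bench seen to move and about 13 s of the 42 s used.

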